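# Slide the board carrier home and lock it

### The job

Push the blue circuit-board carrier along its rails with the fingertips, by its upright rear lip, until it drops into the locating notches, staying flat and never being lifted. Then push the red lock arm by its black pin all the way round, so that it lies across the front of the seated carrier. Leave the loupe, the tape roll and the solder spool where they stand.

Things in the scene. Friction and masses are not known exactly. Their poses are not given: they have to be found in the camera images.
- fixture: Fixed aluminium base plate 150 (x) x 310 (y) x 10 mm; origin: centre of its underside, on the bench. Grey rails along y (tops 22 mm up) lie between two dark steel fences (tops 32.5 mm, 103 mm apart inside). The carrier slides towards -y. A low buffer (top 32 mm) closes the -y end, 13 mm beyond the seated carrier: it is not where the carrier stops
- carrier: Blue loose carrier, 0.35 to 0.7 kg: plate 100 (x) x 130 (y) x 8 mm on four 6 mm high feet, a green circuit board (55 x 85 x 12 mm) fixed on top. Origin: centre, at the underside of the feet; plate top 14 mm above it; axes as the fixture's. Riding on the rails its origin is 22 mm above the fixture's, seated 17 mm. Seated, it stops dead against the notch walls and may tip up if shoved hard
- push_lip (a point): Middle of the rear (+y) face of the carrier's upright lip: 80 mm wide (x), 6 mm thick (y), rising 25 mm above the plate; this point is 12 mm above the plate's top. Push here towards the fixture's -y; sliding takes 2 to 6 N
- notch (a point): Point of the fixture where the carrier's origin lies when seated: 70 mm from the fixture's origin along -y, 17 mm up. Four rail notches, 5 mm deep and 17 mm long, take the four feet (12 mm long) all at once: 2.5 mm of play either way. Pushed at about 40 mm/s it drops in reliably
- lock_arm (a joint): Angle of the red lock arm: 0 = along the fixture's -y, clear of the carrier; grows clockwise seen from above to its stop at 1.57, pointing along the fixture's -x across the carrier's front. Stays where left; takes about 1 N at the pin. Arm 14 mm wide, 65 mm long, 6 mm thick, underside 34 mm above the bench: 3 mm over the seated plate; a carrier not dropped in is in its way
- lock_pin (a point): Top centre of the black upright pin on the lock arm: 12 mm across, rising 28 mm above the arm's top face (pin top 68 mm above the bench), 52 mm from the pivot. Push it round from the fixture's +x side
- lock_pivot (a point): Pivot axis of the lock arm, at the arm's underside, 34 mm above the bench; 68 mm along x and -118 mm along y from the fixture's origin
- loupe: Black eye loupe, 44 mm across, 36 mm high, loose bystander; origin: centre of the underside
- tape_roll: Roll of amber tape lying flat, 68 mm across, 14 mm high, loose bystander; origin: centre of the underside
- solder_spool: Blue spool of solder, 56 mm across, 42 mm high, loose bystander; origin: centre of the underside

How it is judged:
On the way, in this order (a step that is already met when the one before it is completed fails the run):
1. the carrier has dropped into its notches (z of carrier in the frame of fixture below 0.0187 m and y of carrier in the frame of fixture between -0.0745 and -0.0655 m and angle between carrier's own z axis and vertical below 0.02 rad), for 0.2 s.
2. the lock arm is swung across the carrier (value of joint lock_arm above 1.4 rad), for 0.2 s.
At the end, for the whole second after the job is handed in: The carrier rests flat in the notches (origin less than 18.7 mm above the fixture's, within 4.5 mm of the notch point along the rails, tilted less than 0.02 rad), the lock arm stands beyond 1.4 rad, and all is at rest (all of step 1 and value of joint lock_arm above 1.4 rad and linear speed of carrier below 0.01 m/s); the robot touches nothing.
It fails at once if the carrier is lifted or tipped up (z of carrier in the frame of fixture above 0.034 m or angle between carrier's own z axis and vertical above 0.2 rad).
It fails at once if the loupe is disturbed (distance of loupe from where it was at the start of the episode above 0.015 m).
It fails at once if the tape roll is disturbed (distance of tape_roll from where it was at the start of the episode above 0.015 m).
It fails at once if the solder spool is disturbed (distance of solder_spool from where it was at the start of the episode above 0.015 m).
It also fails if it takes over 51 s, if anything falls off the work surface, if the arm or the gripper's body presses on something with over 40 N, if the wrist force passes 120 N, or if a joint passes its speed limit or range.

### The arm

A 6-joint arm with a two-finger parallel gripper is mounted at the origin on a cart in front of the work surface, level with it; the furniture and walls round the work are solid. World frame = base frame: x ahead of the robot, y to its left, z up, the work surface at z = 0. Lengths are in m, angles in rad, forces in N, time in s.
With the tool pointing down it reaches from about 0.35 to 0.975 m from the base axis. Payload 4.9 kg.
Tool frame: the origin (TCP) lies between the finger pads; the fingertips stand 19 mm ahead of it and the grasp point (between the pads) is the TCP; z points along the fingers, y is the line along which they close (so a half turn about z gives the same grasp; the last joint's range is limited). The gripper opens to 85 mm and grips with 20 to 120 N. Pads are 22 mm wide; open, the fingers measure 114 mm over their backs; the gripper's body (76 mm by 85 mm) begins 54 mm behind the grasp point. The pads swing forward as they close: fully open they stand 13 mm farther back than shut.
Start: joints at [-0.119, 0.053, 1.613, -0, 1.476, -0.119], TCP at [0.625, 0, 0.25] pointing down, gripper open.
Joint ranges: [-3.01, 3.01], [-1.01, 2.22], [0.06, 2.58], [-1.02, 4.17], [0.09, 2.62], [-3.14, 3.14]. Speed limits (rad/s): [2.57, 2.57, 3.14, 3.14, 3.14, 3.14].

### API

Orientations are given as a rotation vector (axis times angle).
In Python, from station import ctrl gives the robot as it stands. The module is installed in compiled form; this text tells all that it offers.
- The arm moves only by the tool servo_tool, never from a script. Its argument "increments" is a list that holds one entry, the list of rows, each a list of 5 numbers: the finger opening in cm, from 0 to 8.54, then the shift along the tool's x, y, z in cm, then the turn about the tool's z in degrees. A call has 1 to 5 rows; each row is the pose to reach, as a shift and turn from the pose commanded when the call began, along the tool's axes at that moment; what a row does not reach only later rows make up. A row lasts 1/10 s, in which the tool goes at most 50 mm and 8.59 degrees, less where a joint would pass 70% of its speed; a pose out of reach is approached as far as the arm can. A call with a gripper value outside its range is refused whole. The fingers move at their own pace and stop on an object; "newtons" is the grip in N (left out, the last holds). Time passes only in rows, so rows that repeat a pose let the fingers close. It gives the time, the measured TCP pose, the force, the opening and the grip force at its end, in the units of the state.
- ctrl.get_obs(): the state, without advancing time (a new reading comes with each control period).
- ctrl.get_image(name): name is "scene" or "side" or "wrist"; returns a dict with "img" (480x640x3 uint8, red, green, blue), "fx", "fy", "cx", "cy" (pixels), "rvec" (rotation vector, rad) and "tvec" (3), from world to camera coordinates, as OpenCV has them; the wrist camera has in their place "mount" (4x4, takes a point from camera to tool coordinates, whose origin is the TCP and whose axes are the flange's). Camera axes: x right, y down, z forward; pixel columns grow to the right and rows downward; lengths in m; the calibration is good to about 2 mm. A picture is of the moment at which its call begins: read the wrist's pose just before it. There is no depth.
- ctrl.finish_job(): hands the job in; it is judged then, once.
The state is a dict: "t": time; "q": joint angles; "dq": joint speeds; "effort": joint torques, N m; "tool_pos": TCP position; "tool_rot": TCP orientation; "contact_force": force on the tool from outside, world axes, zero at the start; "wrist_torque": the same for the moment, N m; "opening": finger opening in m; "grip_force": force on a finger pad.
Only numpy, scipy, OpenCV 4.12 (cv2) and the standard library are available. Lean on these libraries where they do the work, as an engineer would, in place of code of your own. Each camera call takes 0.05 s, during which the arm holds its last target. There are 200 camera calls.

## Working session

There is one attempt and no reset: what is moved stays moved. The work goes in short steps, Python scripts to look and compute and a tool call to move; the robot and the scene stay as the last step left them, time stands still between calls to the robot, and variables do not carry over. Pictures are saved under pics/ and viewed, at most 10 in all, crops included, and the job is handed in when it is done.

Besides the shell and the picture viewer there is one more tool, called as a command line: name --argument value ..., lists and objects as JSON in quotes. servo_tool: Moves the arm, as the interface text tells. Its arguments: {"type":"object","properties":{"increments":{"type":"array"},"newtons":{"type":"number"}},"required":["increments"]}

```bash
mkdir -p pics; cat > h.py <<'E'
import numpy as np, cv2, json
from station import ctrl
def save(name,fn):
    o=ctrl.get_obs(); d=ctrl.get_image(name)
    cv2.imwrite(f'pics/{fn}.png',d['img'][:,:,::-1])
    np.save(f'pics/{fn}.npy',{**d,'obs':o},allow_pickle=True); return d
def load(fn): return np.load(f'pics/{fn}.npy',allow_pickle=True).item()
def cam(d):
    K=np.array([[d['fx'],0,d['cx']],[0,d['fy'],d['cy']],[0,0,1.]])
    if 'mount' in d:
        T=np.eye(4); T[:3,:3]=cv2.Rodrigues(np.array(d['obs']['tool_rot'],float))[0]; T[:3,3]=d['obs']['tool_pos']
        C=T@np.array(d['mount']); W=np.linalg.inv(C); return K,W[:3,:3],W[:3,3]
    return K,cv2.Rodrigues(np.array(d['rvec'],float))[0],np.array(d['tvec'],float).ravel()
def ray(d,u,v,z):
    K,R,t=cam(d); c=-R.T@t; r=R.T@np.linalg.inv(K)@[u,v,1.]
    return c+r*(z-c[2])/r[2]
def proj(d,P):
    K,R,t=cam(d); p=(R@np.atleast_2d(P).T).T+t; p=p@K.T; return p[:,:2]/p[:,2:]
E
python3 - <<'E'
from h import *
o=ctrl.get_obs(); print({k:np.round(v,4) for k,v in o.items()})
for n in ['scene','side']:
    d=save(n,n+'0'); K,R,t=cam(d); print(n,-R.T@t)
E
```

```text
{'t': np.float64(0.0), 'q': array([-0.119 ,  0.0534,  1.6143,  0.    ,  1.476 , -0.119 ]), 'dq': array([ 0.0004, -0.0002,  0.0036,  0.0019,  0.0011,  0.001 ]), 'effort': array([ 3.00000e-04, -3.93670e+01, -3.70176e+01, -2.00000e-04,
        6.90000e-03, -0.00000e+00]), 'tool_pos': array([6.244e-01, 1.000e-04, 2.491e-01]), 'tool_rot': array([-2.2203e+00, -2.2203e+00,  1.9000e-03]), 'contact_force': array([-0.4616, -0.1919, -0.2651]), 'wrist_torque': array([ 0.0045, -0.0275, -0.0248]), 'grip_force': np.float64(0.0), 'opening': np.float64(0.0855)}
scene [0.13322589 0.72967226 0.463985  ]
side [0.36316899 0.64077098 0.67511675]
```

View pics/scene0.png

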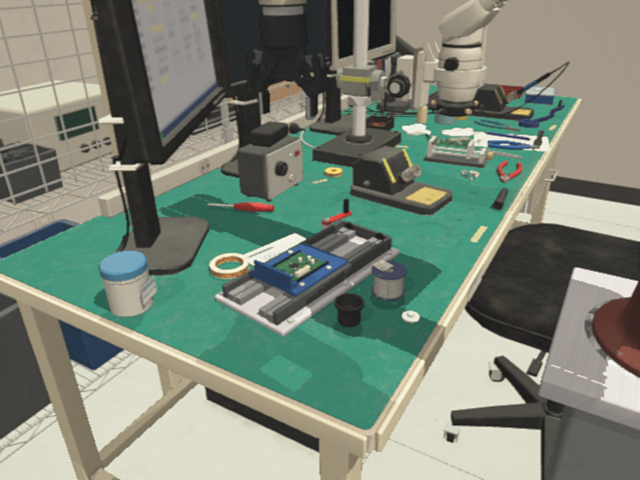

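View pics/side0.png

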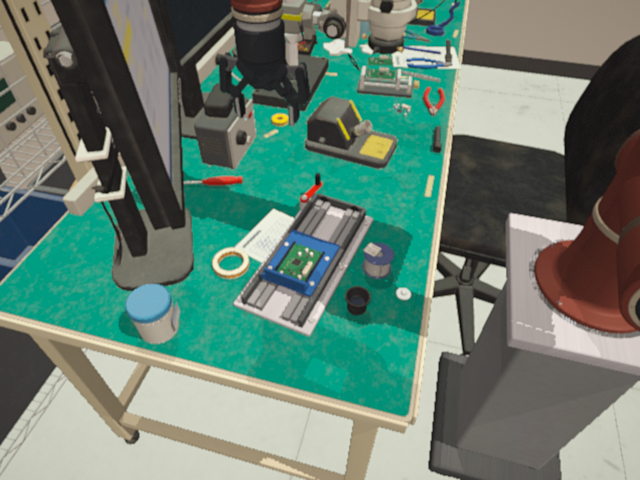

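Scene and side views show the fixture at about (305,262) in side, carrier at (305,260), red lock arm with pin at (318,182), tape (230,262), spool (377,258), loupe (357,300). I'll enlarge the side view for corner picks.

```bash
python3 - <<'E'
from h import *
im=cv2.imread('pics/side0.png')[165:345,200:420]
cv2.imwrite('pics/c1.png',cv2.resize(im,None,fx=3.3,fy=3.3,interpolation=cv2.INTER_CUBIC))
im=cv2.imread('pics/scene0.png')[190:340,200:430]
cv2.imwrite('pics/c2.png',cv2.resize(im,None,fx=3.4,fy=3.4,interpolation=cv2.INTER_CUBIC))
E
```

```text
(no output)
```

View pics/c1.png

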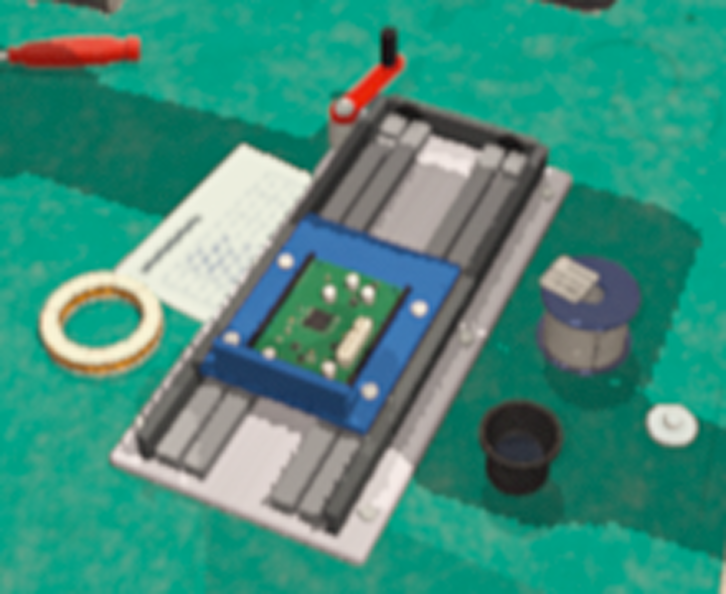

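View pics/c2.png

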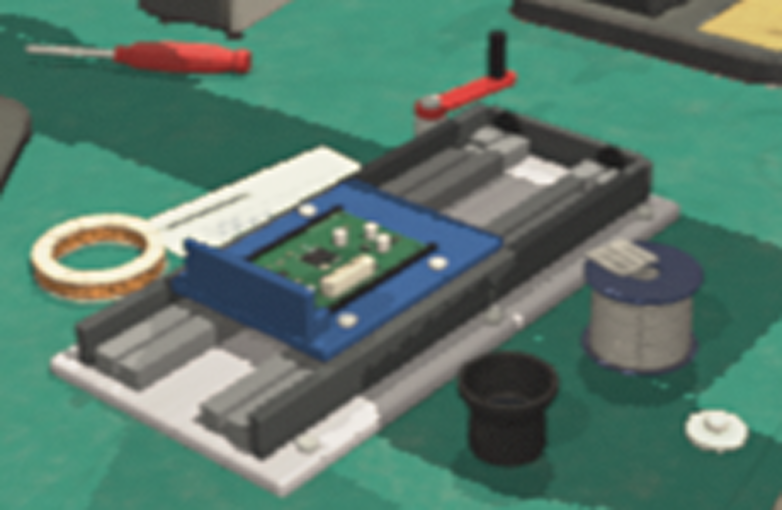

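Crop picks: fixture plate corners, pin top at c1 (389,30)/c2 (497,33), carrier front corners at c1 (308,217),(460,265), loupe, tape and spool right/left of it. Fitting the pose now.

```bash
python3 - <<'E'
from h import *
from scipy.optimize import least_squares
S=load('side0');C=load('scene0')
s=lambda u,v:(u/3.3+200,v/3.3+165); c=lambda u,v:(u/3.4+200,v/3.4+190)
# (local x,y,z, carrier-relative?, side px, scene px)
P=[((75,155,10),0,s(112,460),c(52,360)),((-75,155,10),0,s(362,553),c(283,484)),((-75,-155,10),0,s(571,172),c(680,208)),
((68,-170,68),0,s(389,30),c(497,33)),((68,-118,41),0,s(344,105),c(430,102)),
((50,-65,36),1,s(308,217),c(350,182)),((-50,-65,36),1,s(460,265),c(502,242))]
def W(p,q,rel):
    x,y,z=np.array(p)/1000.; y+=q[3]*rel
    return np.array([q[0]+np.cos(q[2])*x-np.sin(q[2])*y,q[1]+np.sin(q[2])*x+np.cos(q[2])*y,z])
def f(q):
    r=[]
    for p,rel,a,b in P:
        w=W(p,q,rel); r+=[proj(S,w)[0]-a,proj(C,w)[0]-b]
    return np.ravel(r)
g=ray(S,305,262,.03)
best=min((least_squares(f,[g[0],g[1],y0,0.03],loss='soft_l1') for y0 in np.arange(-3,3,.7)),key=lambda r:r.cost)
q=best.x; print('fit',q,np.degrees(q[2])); print(np.round(best.fun.reshape(-1,4),1))
np.save('fit.npy',q)
for n,p,rel in [('lip',(0,65,48),1),('notch',(0,-70,17),0),('pivot',(68,-118,34),0),('pin',(68,-170,68),0),('pinend',(16,-118,68),0)]: print(n,np.round(W(p,q,rel),4))
for n,a,b in [('loupe top',(521,435),(508,375)),('spool top',(590,292),(645,270)),('tape top',(101,318),(98,250))]:
    z={'l':.036,'s':.042,'t':.014}[n[0]]; print(n,ray(S,*s(*a),z),ray(C,*c(*b),z))
E
```

```text
fit [ 0.52529691  0.08499123 -0.17112303  0.03779736] -9.80462729747075
[[-0.4 -1.5 -0.9 -0.4]
 [ 0.5  1.8  0.3  0.4]
 [ 1.2  0.6  1.5 -1.4]
 [-2.4 -0.9 -2.2 -1.1]
 [ 0.6  0.8  0.7  0.3]
 [-0.6 -0.6 -0.4 -0.5]
 [ 0.4  1.1  0.2 -0.5]]
lip [0.5428 0.1863 0.048 ]
notch [0.5134 0.016  0.017 ]
pivot [ 0.5722 -0.0429  0.034 ]
pin [ 0.5634 -0.0941  0.068 ]
pinend [ 0.521 -0.034  0.068]
loupe top [0.41441974 0.17265513 0.036     ] [0.41641423 0.16804138 0.036     ]
spool top [0.39670874 0.07016462 0.042     ] [0.39627068 0.06894731 0.042     ]
tape top [0.66589881 0.13975461 0.014     ] [0.66460151 0.14034161 0.014     ]
```

servo_tool --increments '[[[3,4.4,-1.5,1,2],[3,8.8,-3,2,4],[3,13.2,-4.5,3,6],[3,17.6,-6,4,8],[3,22,-7.5,5,9.8]]]' --newtons 40

```text
t: 0.6
tool_pos: [0.5488, 0.2215, 0.1994]
tool_rot: [-2.405, -2.021, 0.001]
contact_force: [1.5, 1.2, 0.7]
opening: 0.0298
grip_force: 0.0
```

servo_tool --increments '[[[3,0,0,0,0],[3,0,0,0,0]]]'

```text
t: 0.8
tool_pos: [0.5492, 0.2207, 0.1994]
tool_rot: [-2.4, -2.026, 0.003]
contact_force: [-0.0, -0.8, 0.4]
opening: 0.0302
grip_force: 0.0
```

```bash
python3 - <<'E'
from h import *
d=save('wrist','w1'); q=np.load('fit.npy')
im=d['img'][:,:,::-1].copy()
def W(x,y,z):
    x,y,z=x/1e3,y/1e3,z/1e3
    return [q[0]+np.cos(q[2])*x-np.sin(q[2])*y,q[1]+np.sin(q[2])*x+np.cos(q[2])*y,z]
yc=q[3]*1e3
for p in [(75,155,10),(-75,155,10),(-75,-155,10),(40,yc+65,61),(-40,yc+65,61),(50,yc-65,36),(-50,yc-65,36),(51.5,155,32.5),(-51.5,155,32.5),(68,-118,40),(68,-170,68)]:
    u=proj(d,W(*p))[0]; print(p,u.round(1)); 
    if abs(u).max()<2000: cv2.drawMarker(im,tuple(int(i) for i in u),(0,255,255),cv2.MARKER_CROSS,9,1)
cv2.imwrite('pics/w1m.png',im); print(d['obs']['tool_pos'],d['obs']['t'])
E
```

```text
Traceback (most recent call last):
  File "h.py", line 18, in proj
    K,R,t=cam(d); p=(R@np.atleast_2d(P).T).T+t; p=p@K.T; return p[:,:2]/p[:,2:]
          ~~~^^^
  File "h.py", line 11, in cam
    T=np.eye(4); T[:3,:3]=cv2.Rodrigues(np.array(d['obs']['tool_rot'],float))[0]; T[:3,3]=d['obs']['tool_pos']
                                                 ~^^^^^^^
KeyError: 'obs'
```

```bash
cat > m.py <<'E'
from h import *
q=np.load('fit.npy'); yc=q[3]*1e3
def W(x,y,z):
    x,y,z=x/1e3,y/1e3,z/1e3
    return [q[0]+np.cos(q[2])*x-np.sin(q[2])*y,q[1]+np.sin(q[2])*x+np.cos(q[2])*y,z]
def mark(d,fn,pts):
    im=d['img'][:,:,::-1].copy()
    for p in pts:
        u=proj(d,W(*p))[0]; print(p,u.round(1))
        if abs(u).max()<2000: cv2.drawMarker(im,tuple(int(i) for i in u),(0,255,255),cv2.MARKER_CROSS,9,1)
    cv2.imwrite(f'pics/{fn}.png',im)
E
python3 - <<'E'
from m import *
d=load('w1')
mark(d,'w1m',[(75,155,10),(-75,155,10),(-75,-155,10),(40,yc+65,61),(-40,yc+65,61),(50,yc-65,36),(-50,yc-65,36),(51.5,155,32.5),(-51.5,155,32.5),(68,-118,40),(68,-170,68)])
E
```

```text
(75, 155, 10) [417.8 188. ]
(-75, 155, 10) [222.2 187.4]
(-75, -155, 10) [244.7 490.4]
(40, np.float64(102.79736174841122), 61) [377.6 277.8]
(-40, np.float64(102.79736174841122), 61) [261.8 277.4]
(50, np.float64(-27.20263825158878), 36) [378.3 405.6]
(-50, np.float64(-27.20263825158878), 36) [260.5 405.2]
(51.5, 155, 32.5) [391.9 194.5]
(-51.5, 155, 32.5) [248.  194.1]
(68, -118, 40) [393.8 490.1]
(68, -170, 68) [395.6 562.6]
```

View pics/w1m.png

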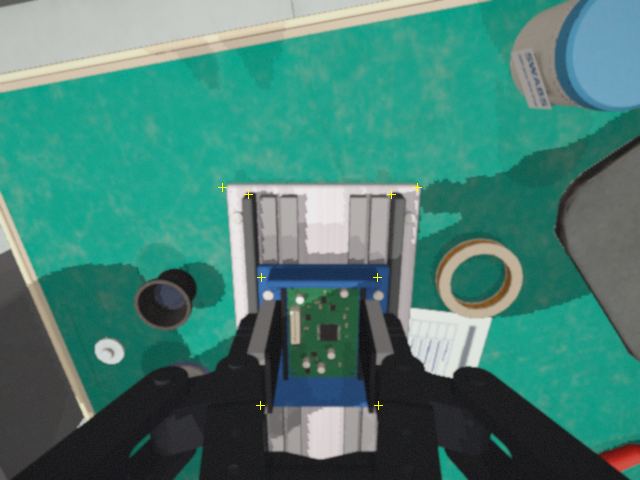

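The wrist view confirms the fit: plate top edge at v≈186 (marks 187), lip at v≈265–285 as predicted, lip centre u≈323, 3 px (about 2–3 mm) towards +x. Descending behind the lip.

servo_tool --increments '[[[3,0,0.1,4,0],[3,0,0.3,8,0],[3,0,0.3,12,0],[3,0,0.3,14.5,0],[3,0,0.3,14.5,0]]]'

```text
t: 1.35
tool_pos: [0.5503, 0.217, 0.0507]
tool_rot: [-2.403, -2.018, 0.013]
contact_force: [-1.2, -0.3, -0.3]
opening: 0.0299
grip_force: 0.0
```

servo_tool --increments '[[[3,-0.4,0,0,0],[3,-0.8,0,0,0],[3,-1.2,0,0,0],[3,-1.6,0,0,0],[3,-2,0,0,0]]]'

```text
t: 1.85
tool_pos: [0.55, 0.1995, 0.0563]
tool_rot: [2.403, 2.023, 0.002]
contact_force: [0.4, -0.2, -0.1]
opening: 0.0303
grip_force: 0.0
```

```bash
cat > st.py <<'E'
from m import *
o=ctrl.get_obs(); p=np.array(o['tool_pos'])-[q[0],q[1],0]; c,s=np.cos(q[2]),np.sin(q[2])
f=o['contact_force']
print('t',o['t'],'local mm',np.round(1e3*np.array([c*p[0]+s*p[1],-s*p[0]+c*p[1],p[2]]),1),'F local',np.round([c*f[0]+s*f[1],-s*f[0]+c*f[1],f[2]],1))
E
python3 st.py
```

```text
t 1.85 local mm [  4.9 117.   56.3] F local [ 0.4 -0.2 -0.1]
```

servo_tool --increments '[[[3,-0.4,-0.1,0,0],[3,-0.8,-0.2,0,0],[3,-1.2,-0.2,0,0],[3,-1.6,-0.2,0,0],[3,-2,-0.2,0,0]]]'

```text
t: 2.35
tool_pos: [0.5443, 0.1806, 0.0555]
tool_rot: [-2.403, -2.023, -0.002]
contact_force: [-0.1, 4.3, 0.6]
opening: 0.0302
grip_force: 2.1
```

```bash
python3 st.py; python3 - <<'E'
from m import *
d=save('side','s1'); im=d['img'][165:345,200:420,::-1]
cv2.imwrite('pics/s1c.png',cv2.resize(im,None,fx=3.3,fy=3.3,interpolation=cv2.INTER_CUBIC))
E
```

```text
t 2.35 local mm [ 2.4 97.5 55.5] F local [-0.8  4.2  0.6]
```

View pics/s1c.png

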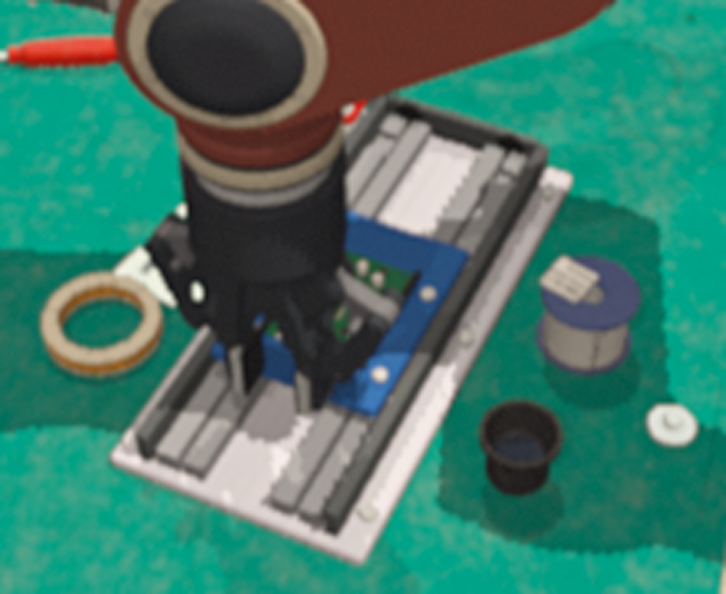

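The fingers are behind the lip, pushing at about 4 N. The carrier's front-right corner moved from (460,265) to (468,252), plate flat.

```bash
python3 - <<'E'
from m import *
d=load('side0')
c,s=np.cos(q[2]),np.sin(q[2])
for u,v in [(460,265),(468,252),(429,293),(419,308),(380,374),(370,390)]:
    p=ray(d,u/3.3+200,v/3.3+165,.036)-[q[0],q[1],0]; print(np.round(1e3*np.array([c*p[0]+s*p[1],-s*p[0]+c*p[1]]),1))
E
```

```text
[-48.3 -29.4]
[-48.4 -40.8]
[-40.8  -2.2]
[-40.3  10.5]
[-40.6  62.3]
[-40.4  74.4]
```

servo_tool --increments '[[[3,-0.4,0,0,0],[3,-0.8,0,0,0],[3,-1.2,0,0,0],[3,-1.6,0,0,0],[3,-2,0,0,0]]]'

```text
t: 2.9
tool_pos: [0.5409, 0.1605, 0.0555]
tool_rot: [2.403, 2.023, 0.001]
contact_force: [1.5, 4.8, 1.6]
opening: 0.0299
grip_force: 2.5
```

servo_tool --increments '[[[3,-0.4,0,0,0],[3,-0.8,0,0,0],[3,-1.2,0,0,0],[3,-1.6,0,0,0],[3,-2,0,0,0]]]'

```text
t: 3.4
tool_pos: [0.5374, 0.1408, 0.0555]
tool_rot: [-2.403, -2.023, -0.001]
contact_force: [1.1, 5.3, 1.7]
opening: 0.0301
grip_force: 2.6
```

servo_tool --increments '[[[3,-0.4,0,0,0],[3,-0.8,0,0,0],[3,-1.2,0,0,0],[3,-1.6,0,0,0],[3,-2,0,0,0]]]'

```text
t: 3.9
tool_pos: [0.534, 0.1211, 0.0555]
tool_rot: [-2.403, -2.023, -0.001]
contact_force: [2.1, 4.9, 2.5]
opening: 0.0299
grip_force: 2.6
```

```bash
python3 st.py
```

```text
t 3.9 local mm [ 2.4 37.  55.5] F local [1.2 5.2 2.5]
```

servo_tool --increments '[[[3,-0.4,0,0,0],[3,-0.8,0,0,0],[3,-1.2,0,0,0],[3,-1.6,0,0,0],[3,-2,0,0,0]]]'

```text
t: 4.4
tool_pos: [0.5305, 0.1014, 0.0555]
tool_rot: [-2.403, -2.023, -0.001]
contact_force: [1.0, 5.4, 1.9]
opening: 0.0301
grip_force: 2.6
```

servo_tool --increments '[[[3,-0.4,0,0,0],[3,-0.8,0,0,0],[3,-1.1,0,0,0]]]'

```text
t: 4.7
tool_pos: [0.5285, 0.0903, 0.0552]
tool_rot: [-2.403, -2.023, 0.0]
contact_force: [1.2, 4.7, 2.0]
opening: 0.0302
grip_force: 2.4
```

```bash
python3 st.py
```

```text
t 4.7 local mm [ 2.2  5.8 55.2] F local [0.4 4.8 2. ]
```

servo_tool --increments '[[[3,-0.4,0,0,0]]]'

```text
t: 4.8
tool_pos: [0.5281, 0.0884, 0.0553]
tool_rot: [-2.402, -2.019, -0.006]
contact_force: [3.0, 19.4, -1.4]
opening: 0.0298
grip_force: 10.5
```

```bash
python3 st.py; python3 - <<'E'
from m import *
d=save('side','s2'); im=d['img'][165:345,200:420,::-1]
cv2.imwrite('pics/s2c.png',cv2.resize(im,None,fx=3.3,fy=3.3,interpolation=cv2.INTER_CUBIC))
E
```

```text
t 4.8 local mm [ 2.2  3.8 55.3] F local [-0.3 19.6 -1.4]
```

View pics/s2c.png

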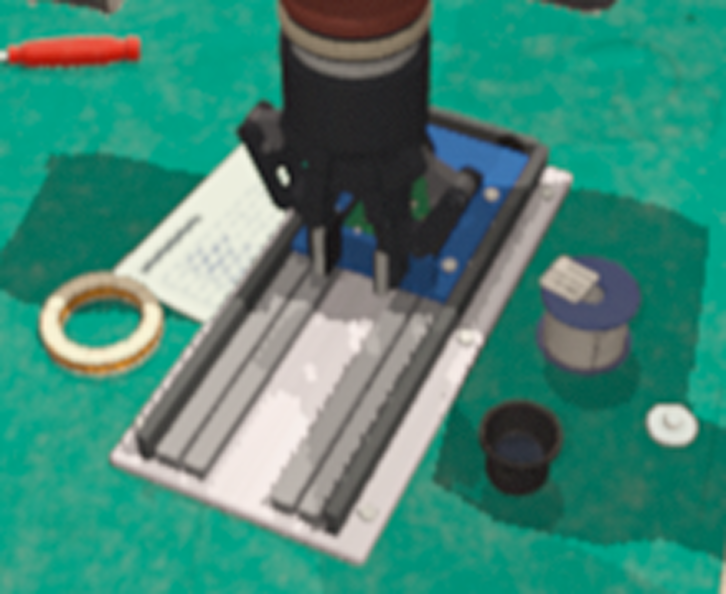

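Force jumped to about 20 N and the carrier now sits just short of the buffer: it is against the notch wall. I'll back off, lift and check.

servo_tool --increments '[[[3,0.6,0,0,0],[3,1.4,0,0,0],[3,2.5,0,0,0],[3,3.5,0,-1,0],[3,3.5,0,-4,0]]]'

```text
t: 5.35
tool_pos: [0.5315, 0.1223, 0.0928]
tool_rot: [-2.399, -2.023, 0.01]
contact_force: [-0.5, 0.8, 0.1]
opening: 0.0298
grip_force: 0.0
```

servo_tool --increments '[[[0,1,0,-4,0],[0,4,1,-8,0],[0,7,3,-10,0],[0,8,5,-10,0],[0,8,7,-10,0]]]'

```text
t: 5.85
tool_pos: [0.6181, 0.1906, 0.1979]
tool_rot: [2.399, 2.026, 0.005]
contact_force: [-1.1, -0.8, 0.0]
opening: 0.0001
grip_force: 0.0
```

```bash
python3 st.py; python3 - <<'E'
from m import *
d=save('scene','s3'); im=d['img'][190:340,200:430,::-1]
im=cv2.resize(im,None,fx=3.4,fy=3.4,interpolation=cv2.INTER_CUBIC)
# green/yellow: predicted plate corners seated (z31) ; magenta: unseated (z36)
for z,col in((31,(0,255,255)),(36,(255,0,255))):
  for x,y in((-50,-135),(50,-135),(-50,-5)):
    u=(proj(d,W(x,y,z))[0]-[200,190])*3.4; cv2.drawMarker(im,tuple(int(i) for i in u),col,cv2.MARKER_CROSS,9,1); print(z,x,y,u)
cv2.imwrite('pics/s3c.png',im)
E
```

```text
t 5.85 local mm [ 73.4 119.9 197.9] F local [-1. -1.  0.]
31 -50 -135 [626.34562648 168.59325059]
31 50 -135 [476.60274454 117.31634853]
31 -50 -5 [474.4933136  267.42764091]
36 -50 -135 [626.74815444 160.16993056]
36 50 -135 [476.63429084 109.2704768 ]
36 -50 -5 [474.52458224 258.39730311]
```

View pics/s3c.png

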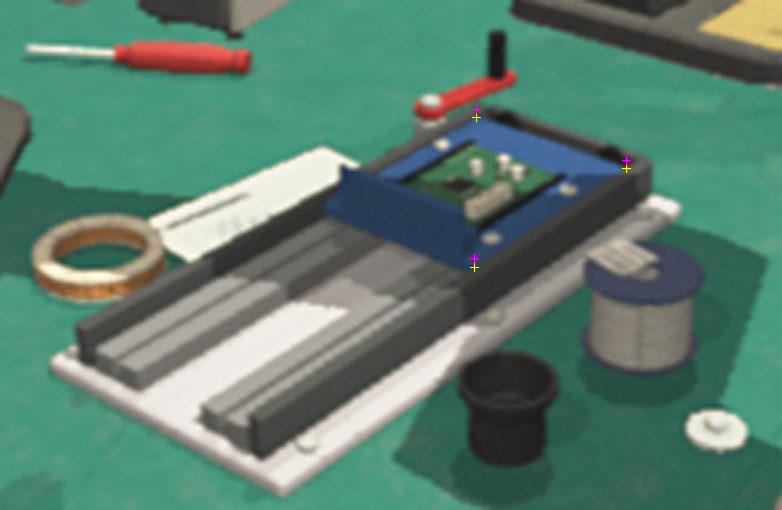

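The plate now lies below the fence tops, with its front edge near the seated marks at (626,168) and (476,117): it has dropped in. The lock arm is still at about 0, pin top at (497,36). Next I'll refine the pin position and plan the arc.

```bash
python3 - <<'E'
from m import *
S=load('side0');C=load('scene0'); c,s=np.cos(q[2]),np.sin(q[2])
L=lambda p:np.round([1e3*(c*(p[0]-q[0])+s*(p[1]-q[1])),1e3*(-s*(p[0]-q[0])+c*(p[1]-q[1]))],1)
sd=lambda u,v:(u/3.3+200,v/3.3+165); sc=lambda u,v:(u/3.4+200,v/3.4+190)
print('pin',L(ray(S,*sd(389,32),.068)),L(ray(C,*sc(497,35),.068)))
print('pivot',L(ray(S,*sd(344,103),.041)),L(ray(C,*sc(430,102),.041)))
print('station corner',L(ray(S,307,143,0)),'box base',L(ray(S,238,166,0)),L(ray(S,255,130,.0)),'screwdriver tip',L(ray(S,243,181,.015)))
o=ctrl.get_obs(); p=o['tool_pos']; R=cv2.Rodrigues(np.array(o['tool_rot'],float))[0]
print('now',L(p),p[2],'yaw tool x in local deg',np.degrees(np.arctan2(R[1,0],R[0,0]))-90-np.degrees(q[2]))
E
```

```text
pin [  61.3 -167.5] [  59.7 -166. ]
pivot [  71.1 -121.5] [  69.8 -118.1]
station corner [ 174.7 -347.2] box base [ 282.  -192.5] [ 322.1 -340.9] screwdriver tip [ 231.3 -135. ]
now [ 75.6 118.5] 0.1969931774045309 yaw tool x in local deg 0.06248577515817111
```

servo_tool --increments '[[[0,-5,0.5,0,0],[0,-10,1,0,0],[0,-15,1.5,0,0],[0,-20,2,0,0],[0,-25,2.2,0,0]]]'

```text
t: 6.4
tool_pos: [0.5952, -0.0622, 0.1959]
tool_rot: [2.402, 2.024, -0.0]
contact_force: [1.0, 0.4, -0.9]
opening: 0.0002
grip_force: 0.0
```

servo_tool --increments '[[[0,-4.4,0,0,0],[0,-4.4,0.2,4,0],[0,-4.4,0.2,8,0],[0,-4.4,0.2,11,0],[0,-4.4,0.2,13,0]]]'

```text
t: 6.9
tool_pos: [0.5883, -0.1039, 0.0626]
tool_rot: [-2.401, -2.021, 0.004]
contact_force: [-0.8, 0.5, 0.5]
opening: 0.0
grip_force: 0.0
```

servo_tool --increments '[[[0,0,0,0,0],[0,0,0,0,0]]]'

```text
t: 7.1
tool_pos: [0.5903, -0.1043, 0.0658]
tool_rot: [-2.403, -2.024, 0.0]
contact_force: [-0.1, 0.6, 0.9]
opening: -0.0002
grip_force: 0.0
```

```bash
python3 st.py; python3 - <<'E'
from m import *
o=ctrl.get_obs(); p=np.array(o['tool_pos'])-[q[0],q[1],0]; c,s=np.cos(q[2]),np.sin(q[2])
now=np.array([c*p[0]+s*p[1],-s*p[0]+c*p[1]])*1e3
P=np.array([70.5,-119.5])
for th in np.arange(.1,1.71,.1):
    d=np.interp(th,[0,.8,1.6],[21,22.5,17]); C=P+52*np.array([-np.sin(th),-np.cos(th)])+d*np.array([np.cos(th),-np.sin(th)])
    D=(C-now)/10; print(round(th,2),'tool x,y cm',np.round([D[1],D[0]],2))
E
```

```text
t 7.1 local mm [  96.3 -175.4   65.8] F local [-0.2  0.6  0.9]
0.1 tool x,y cm [ 0.21 -0.99]
0.2 tool x,y cm [ 0.07 -1.52]
0.3 tool x,y cm [-0.01 -2.06]
0.4 tool x,y cm [-0.04 -2.6 ]
0.5 tool x,y cm [-0.02 -3.15]
0.6 tool x,y cm [ 0.05 -3.69]
0.7 tool x,y cm [ 0.18 -4.23]
0.8 tool x,y cm [ 0.36 -4.75]
0.9 tool x,y cm [ 0.65 -5.3 ]
1.0 tool x,y cm [ 1.01 -5.82]
1.1 tool x,y cm [ 1.41 -6.29]
1.2 tool x,y cm [ 1.87 -6.71]
1.3 tool x,y cm [ 2.36 -7.08]
1.4 tool x,y cm [ 2.9  -7.39]
1.5 tool x,y cm [ 3.46 -7.64]
1.6 tool x,y cm [ 4.05 -7.83]
1.7 tool x,y cm [ 4.58 -7.96]
```

servo_tool --increments '[[[0,0.2,-1,0,0],[0,0.1,-1.5,0,0],[0,0,-2,0,0],[0,0,-2.6,0,0],[0,0,-3.1,0,0]]]'

```text
t: 7.6
tool_pos: [0.5595, -0.0994, 0.0659]
tool_rot: [2.402, 2.023, 0.0]
contact_force: [-0.0, -1.2, 0.4]
opening: -0.0004
grip_force: 0.4
```

servo_tool --increments '[[[0,0,-0.6,0,0],[0,0.2,-1.1,0,0],[0,0.4,-1.6,0,0],[0,0.6,-2.2,0,0],[0,1,-2.7,0,0]]]'

```text
t: 8.1
tool_pos: [0.5343, -0.0846, 0.0652]
tool_rot: [-2.403, -2.023, 0.001]
contact_force: [0.6, -0.2, -0.5]
opening: 0.0001
grip_force: 0.5
```

```bash
python3 st.py; python3 - <<'E'
from m import *
d=save('scene','s4'); im=d['img'][190:340,200:430,::-1]
cv2.imwrite('pics/s4c.png',cv2.resize(im,None,fx=3.4,fy=3.4,interpolation=cv2.INTER_CUBIC))
E
```

```text
t 8.1 local mm [  37.7 -165.6   65.2] F local [ 0.6 -0.1 -0.5]
```

View pics/s4c.png

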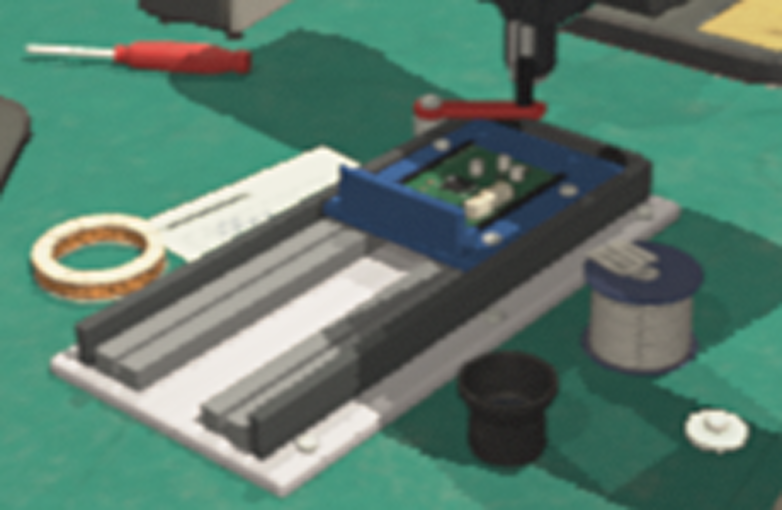

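The arm is following, roughly half way: pin at about (525,80), with the finger behind it. Continuing the arc.

servo_tool --increments '[[[0,0.4,-0.5,0,0],[0,0.9,-0.9,0,0],[0,1.3,-1.3,0,0],[0,1.9,-1.6,0,0],[0,2.4,-1.8,0,0]]]'

```text
t: 8.65
tool_pos: [0.521, -0.0576, 0.0653]
tool_rot: [-2.403, -2.024, 0.0]
contact_force: [0.2, -1.5, -0.3]
opening: -0.0001
grip_force: 0.5
```

servo_tool --increments '[[[0,0.4,-0.1,0,0],[0,0.8,-0.2,0,0]]]'

```text
t: 8.85
tool_pos: [0.5207, -0.05, 0.0653]
tool_rot: [2.402, 2.023, -0.001]
contact_force: [0.1, -12.7, -1.7]
opening: -0.0003
grip_force: 6.4
```

```bash
python3 st.py
```

```text
t 8.85 local mm [  18.4 -133.8   65.3] F local [  2.3 -12.5  -1.7]
```

The reaction of 12.5 N means the arm is at its stop. Backing off and lifting.

servo_tool --increments '[[[0,-0.8,0,0,0],[0,-1.8,0,0,0],[0,-2.5,0,-1,0],[0,-2.5,0,-5,0],[0,-2.5,0,-9,0]]]'

```text
t: 9.35
tool_pos: [0.5152, -0.0751, 0.1558]
tool_rot: [-2.402, -2.02, 0.002]
contact_force: [1.3, -0.3, 0.7]
opening: -0.0001
grip_force: 0.0
```

servo_tool --increments '[[[0,-4,0,-3,0],[0,-8,0,-6,0],[0,-8,0,-6,0],[0,-8,0,-6,0]]]'

```text
t: 9.75
tool_pos: [0.5028, -0.1545, 0.2167]
tool_rot: [2.404, 2.019, 0.002]
contact_force: [-0.4, 0.6, -0.9]
opening: 0.0
grip_force: 0.0
```

```bash
python3 st.py; python3 - <<'E'
from m import *
d=save('scene','s5'); im=d['img'][190:340,200:430,::-1]
cv2.imwrite('pics/s5c.png',cv2.resize(im,None,fx=3.4,fy=3.4,interpolation=cv2.INTER_CUBIC))
E
```

```text
t 9.75 local mm [  18.7 -239.8  216.7] F local [-0.5  0.5 -0.9]
```

View pics/s5c.png

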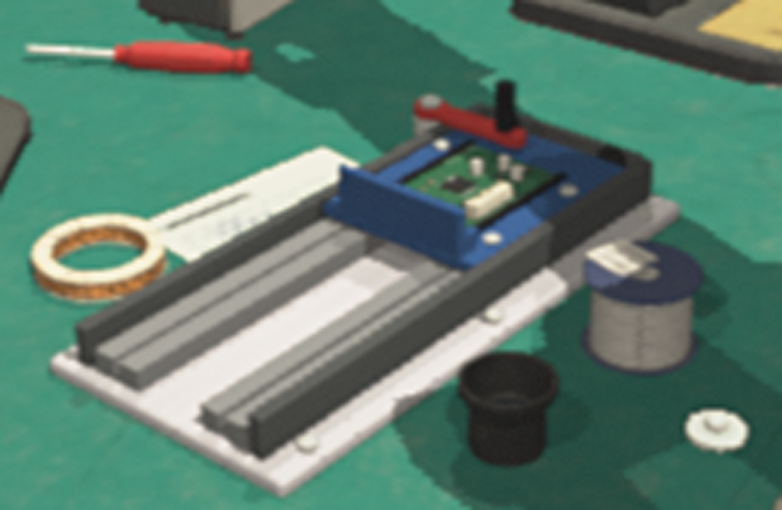

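The red arm lies across the carrier's front, pin top at (507,84), and the bystanders have not moved. I'll check the angle, then hand in.

```bash
python3 - <<'E'
from m import *
C=load('scene0'); c,s=np.cos(q[2]),np.sin(q[2])
p=ray(C,507/3.4+200,84/3.4+190,.068)-[q[0],q[1],0]; l=1e3*np.array([c*p[0]+s*p[1],-s*p[0]+c*p[1]])-[70,-119]
th=np.arctan2(-l[0],-l[1]); print(l,th)
if th>1.45: print(ctrl.finish_job())
E
```

```text
[-54.44728659   2.12060769] 1.609724554823857
the job is handed in; nothing more can be done
None
```

The carrier is seated flat in its notches and the lock arm lies across its front at its stop (measured about 1.6 rad); the loupe, tape roll and solder spool show no movement in the last picture. I handed the job in at about 10 s on the robot clock, and no verdict was returned.

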